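# Fit the dust extractor's filter cartridge and start it

### The job

Fit the filter cartridge that stands on the table into the round bayonet socket on the dust extractor's sloping panel: lugs through the notches, push it in against the spring, turn it a quarter turn clockwise until it stops, and let go so that it stays locked. Then slide the black shutter on the panel fully to the left, away from the socket, and press the start button it uncovered all the way down and let it come up, leaving the shutter open. Leave the jar, the bowl and the brush where they are.

Things in the scene. Friction and masses are not known exactly. Their poses are not given: they have to be found in the camera images.
- cartridge: Loose filter cartridge, 0.17 to 0.31 kg, standing on its spigot. Origin: centre of its underside; z: its axis, up to the grip bar. From below: round spigot 48 mm in diameter, 0 to 19 mm high (foot chamfered to 42 mm in the lowest 3 mm); pleated drum of 68 mm diameter, 19 to 49 mm; grip bar, 49 to 77 mm. A half turn about z changes nothing.
- cartridge_bar (a point): Top centre of the cartridge's grip bar, 77 mm above its underside, on its axis. The bar runs along the cartridge's x: 50 mm long, 12 mm thick (y), 28 mm tall, on the flat top of the drum. Axes as the cartridge's.
- cartridge_lugs (a point): Point on the cartridge's axis between its two steel lugs, 7 mm above its underside. The lugs stick out of the spigot to +x and -x, below the ends of the grip bar; each is 4 to 10 mm high, 14 mm wide, and reaches 32 mm from the axis. Axes as the cartridge's.
- socket: Round bayonet socket fixed on the sloping panel. Origin: centre of its mouth, on the front face of its lip, 6 mm proud of the panel. z points out, leaning 28 degrees from vertical to the machine's front (robot side); x up the slope; y to the left. Lip 6 mm thick, opening 53 mm in diameter, with notches at +y and -y, 20 mm wide at the opening and wider outwards, 35 mm deep from the axis.
- socket_seat (a point): Where the cartridge's origin lies when locked and released: on the socket axis, 16 mm inside the mouth; axes as the socket's. Insert with cartridge x along socket y, push beyond 16 mm (19 mm: drum meets lip), then turn clockwise seen from outside (about -z) a quarter turn to the stop: cartridge x is then along socket x, lugs under the lip. The other way is blocked.
- socket_gasket (a point): Centre of the sprung gasket plate inside the socket as built, 11 mm inside the mouth (fixed point; axes as the socket's). The gasket gives way up to 9 mm, 1 N per mm. It lifts a cartridge that is not locked so that its lugs stand in the notches, and presses a locked one's lugs up against the lip.
- shutter_tab (a point): Top centre of the upright tab on the black shutter plate; moves with it; axes as the socket's. The tab is 10 mm thick (x, up the slope), 26 mm long (y), 19 mm tall; its top is 33 mm off the panel (along z), the plate's top 14 mm. The plate (68 mm in x, 44 mm in y) runs between low rails on the panel.
- shutter (a joint): Shutter position in m: 0 covers the start button, 0.045 is fully open; grows along socket +y (left). Starts at 0 to 0.006. About 1.2 N of friction; stays where it is left.
- button_top (a point): Centre of the round steel start button's top face, 36 mm in diameter, 8 mm off the panel, 2 mm under the closed shutter plate; moves with the button; axes as the socket's. The rails beside it are 68 mm apart (up the slope) and 14 mm high.
- start_button (a joint): How far the start button is pressed in m, along the socket's -z: 0 is up, 0.006 is fully down (5 N). It springs back.
- extractor: Grey bench dust extractor, fixed, 320 mm wide (y), with a white panel sloping 28 degrees up from front to back, 200 mm long. Origin: centre of its underside; x from front to back. Panel's front edge 60 mm, centre 107 mm, back edge 154 mm above the table; from its centre the socket is 85 mm to the right (-y), the button 55 mm to the left.
- glaze_jar: Bystander: closed glaze jar, 68 mm diameter, 100 mm tall; origin at the centre of its underside.
- clay_bowl: Bystander: terracotta bowl, 110 mm diameter, 50 mm tall; origin at the centre of its underside.
- glaze_brush: Bystander: brush 200 mm long, lying on the table; origin under its middle.
Not all that is in view belongs to the job. What is shaped like the cartridge but purple or turquoise is not meant.

How it is judged:
By the outcome, as a careful person would: the job done as asked, in the order asked, and still so for the second after the job is handed in, with the robot touching nothing.
It also fails if it takes over 64 s, if anything falls off the work surface, if the arm or the gripper's body presses on something with over 40 N, if the wrist force passes 120 N, or if a joint passes its speed limit or range.

### The arm

A 6-joint arm with a two-finger parallel gripper is mounted at the origin on the work surface. World frame = base frame: x ahead of the robot, y to its left, z up, the work surface at z = 0. Lengths are in m, angles in rad, forces in N, time in s.
With the tool pointing down it reaches from about 0.275 to 0.75 m from the base axis. Payload 10.2 kg.
Tool frame: the origin (TCP) lies between the finger pads; the fingertips stand 25 mm ahead of it and the grasp point (between the pads) lies 6 mm ahead of it; z points along the fingers, y is the direction in which the jaws open and shut (so a half turn about z gives the same grasp; the last joint's range is limited). The gripper opens to 88 mm and grips with 3 to 60 N. Pads are 18 mm wide; open, the fingers measure 123 mm over their backs; the gripper's body (75 mm by 187 mm) begins 45 mm behind the grasp point.
Start: joints at [-0.223, 0.313, 1.498, -0, 1.331, -0.223], TCP at [0.525, -0, 0.264] pointing down, gripper open.
Joint ranges: [-2.94, 2.94], [-0.97, 2.17], [0.19, 2.56], [-1.23, 4.37], [0.02, 3.11], [-2.88, 2.88]. Speed limits (rad/s): [2.39, 2.39, 3.01, 3.14, 3.14, 3.14].

### API

Orientations are given as a unit quaternion [x, y, z, w].
In Python, from bench import robot gives the robot as it stands.
- The arm moves only by the tool drive_tool, never from a script. Its argument "series" is a list that holds one entry, the list of rows, each a list of 7 numbers: the shift along the tool's x, y, z in m, then the turn, a rotation vector about the tool's x, y, z in degrees, then the gripper command: -1 is shut, 1 is fully open, values between are in proportion. A call has 1 to 20 rows; each row is the pose to reach, as a shift and turn from the pose commanded when the call began, along the tool's axes at that moment; what a row does not reach only later rows make up. A row lasts 1/8 s, in which the tool goes at most 62.5 mm and 10.7 degrees, less where a joint would pass 70% of its speed; a pose out of reach is approached as far as the arm can. A call with a gripper value outside its range is refused whole. The fingers move at their own pace and stop on an object; "newtons" is the grip in N (left out, the last holds). Time passes only in rows, so rows that repeat a pose let the fingers close. It gives the time, the measured TCP pose, the force and the opening at its end, in the units of the state.
- robot.get_state(): the state, without advancing time (a new reading comes with each control period).
- robot.capture(name): name is "scene" or "side" or "wrist"; returns a dict with "img" (420x560x3 uint8, red, green, blue), "range_z" (420x560 float32, m along the optical axis (not along the pixel's ray), 0 where there is no reading), "fx", "fy", "cx", "cy" (pixels), "pose" (4x4, takes a point from camera to world coordinates). Camera axes: x right, y down, z forward; pixel columns grow to the right and rows downward; lengths in m; the calibration is good to about 2 mm. A picture is of the moment at which its call begins.
- robot.close_job(): hands the job in, once; it reports no verdict.
The state is a dict: "time": time; "joint_pos": joint angles; "joint_vel": joint speeds; "effort": joint torques, N m; "eef_pos": TCP position; "tool_rot": TCP orientation; "ft_force": force on the tool from outside, world axes, zero at the start; "ft_torque": the same for the moment, N m; "opening": finger opening in m.
Only numpy, scipy, OpenCV 4.12 (cv2) and the standard library are available. Lean on these libraries where they do the work, as an engineer would, in place of code of your own. Each camera call takes 0.05 s, during which the arm holds its last target.

## Working session

There is one attempt and no reset: what is moved stays moved. The work goes in short steps, Python scripts to look and compute and a tool call to move; the robot and the scene stay as the last step left them, time stands still between calls to the robot, and variables do not carry over. Pictures are saved under pics/ and viewed, and the job is handed in when it is done.

Besides the shell and the picture viewer there is one more tool, called after "Request:" by a JSON object that holds its "method" and its "body", one argument or row to a line. drive_tool: Moves the arm, as the interface text tells. Its arguments: {"type":"object","properties":{"series":{"type":"array"},"newtons":{"type":"number"}},"required":["series"]}

```bash
ls; mkdir -p pics; python3 - <<'E'
from bench import robot
import cv2
s=robot.get_state()
print(s)
for n in ["scene","side","wrist"]:
    c=robot.capture(n)
    cv2.imwrite(f"pics/{n}0.png",c["img"][:,:,::-1])
    print(n,c["fx"],c["fy"],c["cx"],c["cy"],c["pose"].round(4).tolist())
    import numpy as np
    np.savez(f"pics/{n}0.npz",**c)
E
```

```text
pics
{'time': 0.0, 'joint_pos': array([-2.23377178e-01,  3.13410485e-01,  1.49843659e+00, -7.64167124e-06,
        1.33097059e+00, -2.23422089e-01]), 'joint_vel': array([ 2.25477580e-04, -1.80600708e-04, -7.48370763e-04,  2.02307566e-03,
       -7.39287715e-05, -6.96080210e-04]), 'effort': array([-1.80187753e-04, -4.02218950e+01, -2.52264959e+01,  6.94810320e-02,
        3.53677373e-02, -8.52248218e-05]), 'eef_pos': array([5.24787767e-01, 4.63319488e-05, 2.63181447e-01]), 'tool_rot': array([ 7.07090126e-01,  7.07123170e-01, -3.29531104e-04, -5.16319676e-04]), 'ft_force': array([-0.71770851,  0.75954324,  0.04849848]), 'ft_torque': array([-0.01398605, -0.03904161, -0.00196975]), 'opening': 0.08802839575747207}
scene 466.6826827185853 466.6826827185853 278.8715074457072 212.78416464487793 [[-0.7234, 0.4585, -0.5162, 1.1157], [0.6901, 0.5019, -0.5213, 0.5529], [0.02, -0.7334, -0.6795, 0.8386], [0.0, 0.0, 0.0, 1.0]]
side 456.04540940221403 456.04540940221403 285.15765910519286 211.62551470993964 [[0.9429, -0.1961, 0.2693, 0.2469], [-0.333, -0.5791, 0.7442, -0.8611], [0.01, -0.7913, -0.6113, 0.8155], [0.0, 0.0, 0.0, 1.0]]
wrist 340.4096771814413 340.4096771814413 285.1706459177055 215.0283691565569 [[1.0, 0.0002, -0.001, 0.5236], [-0.0001, -0.9611, -0.2763, 0.0716], [-0.001, 0.2763, -0.9611, 0.3837], [0.0, 0.0, 0.0, 1.0]]
```

View pics/scene0.png

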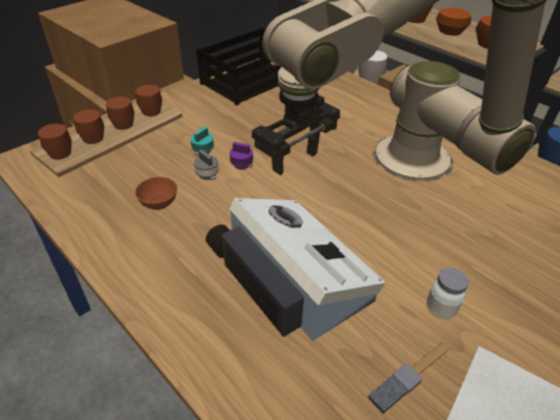

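View pics/side0.png

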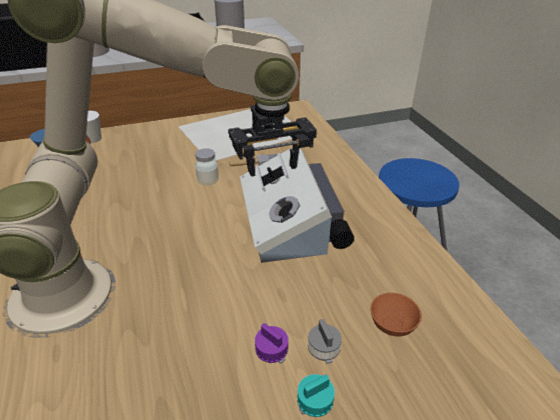

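View pics/wrist0.png

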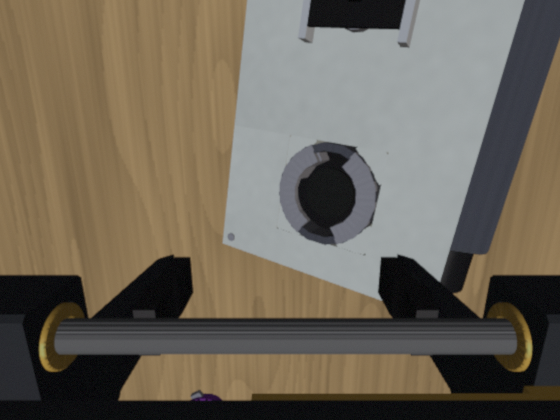

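The side view shows three cartridge-like objects: purple at (272,343), turquoise at (316,393) and grey at (324,340). The grey one is the target. The socket is at (285,209) in side and (330,193) in wrist, and the shutter tab is at (271,175) in side. Next come the close crop and the measurements.

```bash
cat > h.py <<'E'
import numpy as np, cv2
def load(n): 
    return dict(np.load(f"pics/{n}.npz"))
def cloud(c):
    z=c["range_z"].astype(float); h,w=z.shape
    u,v=np.meshgrid(np.arange(w),np.arange(h))
    P=np.stack([(u-c["cx"])/c["fx"]*z,(v-c["cy"])/c["fy"]*z,z],-1)
    W=P@c["pose"][:3,:3].T+c["pose"][:3,3]
    W[z<=0]=np.nan
    return W
def ray(c,u,v,z):
    d=c["pose"][:3,:3]@np.array([(u-c["cx"])/c["fx"],(v-c["cy"])/c["fy"],1])
    o=c["pose"][:3,3]; return o+d*(z-o[2])/d[2]
E
python3 - <<'E'
from h import *
for n,(x0,x1,y0,y1) in {"side0":(250,430,290,415),"scene0":(170,270,110,210)}.items():
    c=load(n); im=c["img"][y0:y1,x0:x1,::-1]
    cv2.imwrite(f"pics/{n}_crop.png",cv2.resize(im,None,fx=4,fy=4,interpolation=cv2.INTER_CUBIC))
c=load("side0"); W=cloud(c)
print(np.isfinite(W[...,0]).mean())
sub=W[300:370,295:355]
for lo,hi in [(0.070,0.085),(0.044,0.054)]:
    m=(sub[...,2]>lo)&(sub[...,2]<hi)
    p=sub[m]; print(lo,m.sum(),p.mean(0),p.min(0),p.max(0))
    r=cv2.minAreaRect((p[:,:2]*1000).astype(np.float32)); print(r)
# local table
print(np.nanmedian(W[370:400,230:290,2]))
E
```

```text
0.9958673469387755
0.07 158 [ 0.52088847 -0.34941226  0.07678324] [ 0.51523603 -0.3731669   0.07024979] [ 0.52859223 -0.32360155  0.08163148]
((521.625732421875, -348.2829895019531), (49.563621520996094, 12.935286521911621), 88.09272003173828)
0.044 564 [ 0.51898299 -0.35141296  0.04985488] [ 0.48805013 -0.38167237  0.04406783] [ 0.55620462 -0.31211039  0.05358449]
((522.106689453125, -347.60565185546875), (66.38880157470703, 65.14421081542969), 68.02879333496094)
0.0011485206199857156
```

```bash
python3 - <<'E'
from h import *
for n,(x0,x1,y0,y1) in {"scene0":(180,270,110,210)}.items():
    c=load(n); W=cloud(c)
    sub=W[145:185,185:225]
    for lo,hi in [(0.070,0.085),(0.044,0.054)]:
        m=(sub[...,2]>lo)&(sub[...,2]<hi)
        p=sub[m]; print(lo,m.sum(),p.mean(0),p.min(0),p.max(0)); print(cv2.minAreaRect((p[:,:2]*1000).astype(np.float32)))
# panel from wrist
c=load("wrist0");W=cloud(c)
p=W[60:130,250:285].reshape(-1,3);q=W[230:280,370:400].reshape(-1,3); 
P=np.vstack([p,q]);P=P[np.isfinite(P[:,0])]
print(len(P)); m=P.mean(0); n=np.linalg.svd(P-m,full_matrices=False)[2][2]; n*=np.sign(n[2]); print(m,n,np.degrees(np.arccos(n[2])),np.degrees(np.arctan2(n[1],n[0])))
E
```

```text
0.07 68 [ 0.52348675 -0.34489887  0.07570483] [ 0.51520806 -0.37331496  0.0700684 ] [ 0.53012402 -0.32116196  0.08010794]
((522.751953125, -347.2576599121094), (52.07595443725586, 14.827589988708496), 89.25902557373047)
0.044 222 [ 0.52669186 -0.34242543  0.04921286] [ 0.47290692 -0.43417144  0.04406626] [ 0.55725646 -0.30955128  0.05394386]
((505.32232666015625, -365.97882080078125), (123.3671646118164, 67.28004455566406), 48.59630584716797)
3941
[0.5393081  0.04901557 0.10873373] [-0.80629024 -0.591124    0.02164393] 88.75979745880169 -143.75334882971694
```

```bash
ls pics
```

```text
scene0.npz
scene0.png
scene0_crop.png
side0.npz
side0.png
side0_crop.png
wrist0.npz
wrist0.png
```

View pics/side0_crop.png

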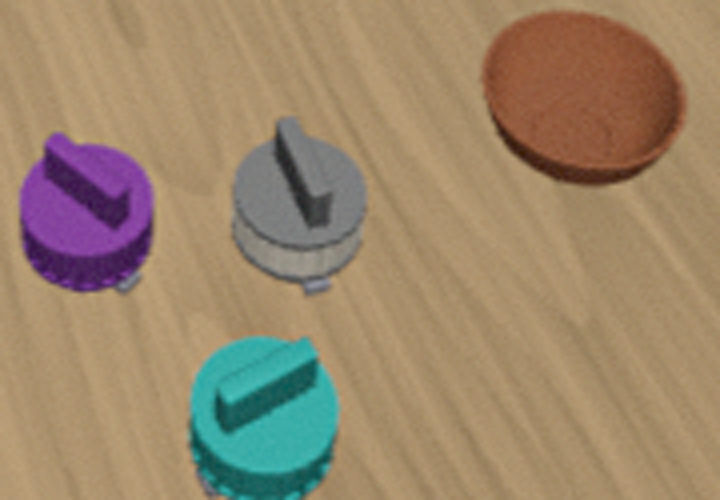

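```bash
python3 - <<'E'
from h import *
from scipy.optimize import least_squares
def plane(P):
    m=np.median(P,0)
    for _ in range(5):
        n=np.linalg.svd(P-P.mean(0),full_matrices=False)[2][2]; n*=np.sign(n[2]); d=(P-P.mean(0))@n
        P=P[np.abs(d)<max(2*np.std(d),0.002)] if _<4 else P
    return P.mean(0),n,len(P)
c=load("wrist0");W=cloud(c)
for (v0,v1,u0,u1) in [(60,130,260,400),(250,270,330,390),(60,250,395,430)]:
    P=W[v0:v1,u0:u1].reshape(-1,3);P=P[np.isfinite(P[:,0])]
    m,n,k=plane(P); print(k,m.round(4),n.round(4),np.degrees(np.arccos(n[2])),np.degrees(np.arctan2(n[1],n[0])))
for nm in ["side0","scene0"]:
    c=load(nm);W=cloud(c);hsv=cv2.cvtColor(c["img"],cv2.COLOR_RGB2HSV)
    m=(hsv[...,1]<40)&(hsv[...,2]>140)&(W[...,2]>0.055)&(W[...,2]<0.16)&(W[...,0]>0.4)&(W[...,0]<0.75)&(abs(W[...,1])<0.25)
    P=W[m]; mm,n,k=plane(P); print(nm,m.sum(),k,mm.round(4),n.round(4),np.degrees(np.arccos(n[2])),np.degrees(np.arctan2(n[1],n[0])))
    cv2.imwrite(f"pics/{nm}_mask.png",m.astype(np.uint8)*255)
E
```

```text
9733 [0.5564 0.0886 0.0998] [-0.4647  0.0678  0.8829] 28.008263222803908 171.69439896539518
1195 [ 0.581  -0.0365  0.1345] [ 0.0608 -0.918   0.3919] 66.92428661597258 -86.21324038233242
6583 [0.6153 0.0445 0.1342] [-0.4631  0.0676  0.8837] 27.90499629954234 171.6927236447164
side0 4932 3817 [0.5679 0.0643 0.108 ] [-0.4643  0.0675  0.8831] 27.983324576847856 171.72556122925033
scene0 6458 4611 [0.5909 0.1057 0.1164] [-0.4613  0.0666  0.8847] 27.78005030399489 171.78851610726048
```

Close crop: the grey-topped cartridge with the cream drum is at side (324,340). The purple and turquoise decoys are distinct from it. Next I'll measure the socket, the tab and the clearances.

```bash
cat >> h.py <<'E'
N=np.array([-0.4645,0.0675,0]);N[:2]*=np.sin(np.radians(28))/np.linalg.norm(N);N[2]=np.cos(np.radians(28))
SZ=N; SY=np.cross([0,0,1],-np.array([N[0],N[1],0]));SY/=np.linalg.norm(SY); SX=np.cross(SY,SZ)
R=np.stack([SX,SY,SZ],1)
def circ(P):
    A=np.c_[2*P,np.ones(len(P))];s=np.linalg.lstsq(A,(P**2).sum(1),rcond=None)[0]
    return s[:2],np.sqrt(s[2]+s[0]**2+s[1]**2)
E
python3 - <<'E'
from h import *
print(R.round(4))
for nm in ["wrist0","side0","scene0"]:
    c=load(nm);W=cloud(c);S=W@R
    off={"wrist0":np.array([.5564,.0886,.0998])@SZ,"side0":np.array([.5679,.0643,.108])@SZ,"scene0":np.array([.5909,.1057,.1164])@SZ}[nm]
    h=S[...,2]-off
    # panel region
    reg=(W[...,0]>0.44)&(W[...,0]<0.75)&(abs(W[...,1])<0.28)&(W[...,2]>0.04)&(W[...,2]<0.22)
    ring=reg&(h>0.003)&(h<0.010)
    k,l,st,ce=cv2.connectedComponentsWithStats(ring.astype(np.uint8))
    print(nm,"off",round(off,4))
    for i in range(1,k):
        if st[i,4]>80:
            p=S[l==i]; print(i,st[i],p.mean(0).round(4),p.min(0).round(4),p.max(0).round(4), R@np.array([*((p[:,:2].min(0)+p[:,:2].max(0))/2),off+.006]))
    tab=reg&(h>0.026)&(h<0.038)
    k,l,st,ce=cv2.connectedComponentsWithStats(tab.astype(np.uint8))
    for i in range(1,k):
        if st[i,4]>20:
            p=S[l==i]; print("tab",i,st[i],p.mean(0).round(4),p.min(0).round(4),p.max(0).round(4))
    pan=reg&(abs(h)<.004); p=S[pan]; print("panel",np.percentile(p,[0.5,99.5],axis=0).round(4), )
    pl=reg&(h>.011)&(h<.017);p=S[pl]; print("plate/rails",np.percentile(p,[1,99],axis=0).round(4))
c=load("side0");W=cloud(c);sub=W[300:370,295:355];p=sub[(sub[...,2]>.07)]
d=np.linalg.svd(p[:,:2]-p[:,:2].mean(0))[2][0];print("bar yaw",np.degrees(np.arctan2(d[1],d[0])))
hsv=cv2.cvtColor(c["img"],cv2.COLOR_RGB2HSV)
for nm,lo,hi in [("purple",135,160),("turq",80,95)]:
    m=(hsv[...,0]>lo)&(hsv[...,0]<hi)&(hsv[...,1]>120)&(W[...,2]>.043)&(W[...,2]<.055)
    p=W[m];print(nm,m.sum(),np.percentile(p,[1,99],axis=0).round(3))
E
```

```text
[[ 0.8738  0.1438 -0.4646]
 [-0.127   0.9896  0.0675]
 [ 0.4695 -0.      0.8829]]
wrist0 off -0.1644
1 [399   0  20  47 124] [ 0.5756  0.2155 -0.1579] [ 0.5703  0.2039 -0.1613] [ 0.5766  0.2314 -0.1544] [0.60596731 0.13185644 0.12936934]
13 [ 279  143   99  102 4195] [ 0.5392  0.0919 -0.1586] [ 0.4944  0.0487 -0.1614] [ 0.5782  0.1317 -0.1561] [0.55513798 0.01046667 0.11190572]
panel [[ 0.4374  0.0167 -0.1664]
 [ 0.6355  0.2328 -0.1623]]
plate/rails [[ 0.4971  0.2048 -0.153 ]
 [ 0.5761  0.2294 -0.1486]]
side0 off -0.1641
41 [269 196  31  26 320] [ 0.5388  0.0874 -0.1584] [ 0.4946  0.0456 -0.1611] [ 0.5809  0.1313 -0.1546] [0.55607249 0.00856485 0.1128337 ]
tab 1 [267 167   5   7  27] [ 0.5397  0.2371 -0.1324] [ 0.5346  0.2245 -0.1373] [ 0.5441  0.2554 -0.1291]
panel [[ 0.4397  0.014  -0.1679]
 [ 0.6385  0.3328 -0.1604]]
plate/rails [[ 0.4998  0.2038 -0.1528]
 [ 0.5792  0.3178 -0.1475]]
scene0 off -0.1646
1 [269 205  34  22 287] [ 0.5407  0.0922 -0.1589] [ 0.496   0.0475 -0.1615] [ 0.5809  0.1329 -0.1556] [0.55712244 0.01017347 0.11272655]
2 [304 244  41  40 166] [ 0.5775  0.2657 -0.158 ] [ 0.5719  0.2043 -0.1616] [ 0.5808  0.3219 -0.1546] [0.61514515 0.17648024 0.13054069]
5 [341 258  26  22  94] [ 0.5036  0.2894 -0.1582] [ 0.4988  0.2526 -0.1616] [ 0.5066  0.322  -0.1546] [0.55424152 0.20978991 0.09594727]
tab 1 [328 242  11  10  62] [ 0.5404  0.2422 -0.1339] [ 0.5317  0.2264 -0.1382] [ 0.5457  0.2548 -0.1303]
panel [[ 0.4385  0.0163 -0.1684]
 [ 0.6391  0.3352 -0.1611]]
plate/rails [[ 0.4978  0.208  -0.1534]
 [ 0.5792  0.3214 -0.1484]]
bar yaw -91.2235258867864
purple 518 [[ 0.386 -0.35   0.043]
 [ 0.449 -0.287  0.054]]
turq 702 [[ 0.427 -0.483  0.044]
 [ 0.49  -0.418  0.054]]
```

Request:
{"method": "drive_tool", "body": {
  "series": [
    [[-0.06,0,0.01,0,0,1.3,0.14],[-0.12,0,0.02,0,0,1.3,0.14],[-0.18,0,0.03,0,0,1.3,0.14],[-0.24,-0.003,0.04,0,0,1.3,0.14],[-0.3,-0.003,0.05,0,0,1.3,0.14],[-0.348,-0.003,0.06,0,0,1.3,0.14],[-0.348,-0.003,0.06,0,0,1.3,0.14],[-0.348,-0.003,0.06,0,0,1.3,0.14],[-0.348,-0.003,0.06,0,0,1.3,0.14],[-0.348,-0.003,0.06,0,0,1.3,0.14]]
  ],
  "newtons": 30
}}

```text
time: 1.4
eef_pos: [0.5223, -0.3471, 0.2042]
tool_rot: [0.715, 0.699, 0.0, 0.0]
ft_force: [-0.5, -0.8, 0.4]
opening: 0.0502
```

```bash
cat >> h.py <<'E'
def snap(nm,tag):
    from bench import robot
    c=robot.capture(nm); np.savez(f"pics/{tag}.npz",**c); cv2.imwrite(f"pics/{tag}.png",c["img"][:,:,::-1]); return c
def st():
    from bench import robot
    from scipy.spatial.transform import Rotation as Ro
    s=robot.get_state(); return s,Ro.from_quat(s["tool_rot"]).as_matrix()
E
python3 - <<'E'
from h import *
c=snap("wrist","wrist1");W=cloud(c)
hh=W[...,2]
for lo,hi in [(0.072,0.083),(0.045,0.053)]:
    m=(hh>lo)&(hh<hi)&(abs(W[...,0]-.522)<.045)&(abs(W[...,1]+.348)<.045)
    p=W[m];print(m.sum(),p.mean(0) if len(p) else 0)
    if len(p)>20: print(cv2.minAreaRect((p[:,:2]*1000).astype(np.float32)), p.min(0),p.max(0))
E
```

```text
999 [ 0.5198849  -0.34513936  0.07617101]
((519.6884155273438, -346.18511962890625), (49.71213912963867, 11.637319564819336), 89.05567169189453) [ 0.51366882 -0.37096566  0.07201381] [ 0.525905   -0.32134255  0.07855949]
3982 [ 0.52010479 -0.34420167  0.04846676]
((520.0597534179688, -345.9974365234375), (67.16671752929688, 67.40225219726562), 88.65401458740234) [ 0.48626991 -0.37975606  0.04503822] [ 0.55365988 -0.31242308  0.0512132 ]
```

View pics/wrist1.png

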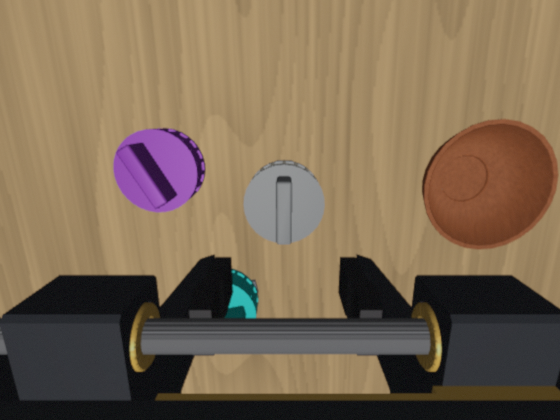

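The wrist view shows the grey cartridge at (284,205) with its bar running between the jaws. The measured centre is about (0.521, -0.347), so I can descend and grip.

Request:
{"method": "drive_tool", "body": {
  "series": [
    [[0,-0.001,0.04,0,0,0,0.14],[0,-0.001,0.08,0,0,0,0.14],[0,-0.001,0.11,0,0,0,0.14],[0,-0.001,0.126,0,0,0,0.14],[0,-0.001,0.126,0,0,0,0.14],[0,-0.001,0.126,0,0,0,-1],[0,-0.001,0.126,0,0,0,-1],[0,-0.001,0.126,0,0,0,-1],[0,-0.001,0.126,0,0,0,-1],[0,-0.001,0.126,0,0,0,-1]]
  ],
  "newtons": 50
}}

```text
time: 2.7
eef_pos: [0.5211, -0.3481, 0.078]
tool_rot: [0.715, 0.699, 0.0, 0.0]
ft_force: [0.3, 1.0, 1.5]
opening: 0.012
```

Request:
{"method": "drive_tool", "body": {
  "series": [
    [[0,0,-0.02,0,0,0,-1],[0,0,-0.06,0,0,0,-1],[0,0,-0.11,0,0,0,-1],[0,0,-0.16,0,0,0,-1],[0,0,-0.18,0,0,0,-1],[0,0,-0.18,0,0,0,-1]]
  ]
}}

```text
time: 3.45
eef_pos: [0.5212, -0.3481, 0.2585]
tool_rot: [0.715, 0.699, 0.0, 0.001]
ft_force: [0.3, 0.2, -3.0]
opening: 0.0115
```

```bash
python3 - <<'E'
from h import *
s,T=st(); print(s["eef_pos"],s["opening"],s["ft_force"],s["joint_pos"].round(3))
for n in ["side","scene","wrist"]:
    c=snap(n,n+"2");W=cloud(c);p=s["eef_pos"]
    D=(W-p)@T   # tool frame
    # drum flat top is at 49-77+? in tool z
    m=(abs(D[...,0])<.045)&(abs(D[...,1])<.045)&(D[...,2]>.005)&(D[...,2]<.09)
    z=D[m]; print(n,m.sum(),np.percentile(z,[1,50,99],axis=0).round(4).tolist())
    for lo,hi in [(.026,.033),(.033,.058)]:
        q=D[m&(D[...,2]>lo)&(D[...,2]<hi)][:,:2]
        if len(q)>30: print(lo,len(q),"rect",cv2.minAreaRect((q*1000).astype(np.float32)),"circ",circ(q), cv2.minEnclosingCircle((q*1000).astype(np.float32)))
E
```

```text
[ 0.52117109 -0.34810397  0.25849341] 0.011518677924833595 [ 0.3141434   0.23003253 -2.95627819] [-0.776  0.545  1.169 -0.     1.426 -0.753]
side 1082 [[-0.0327, -0.0324, 0.006], [-0.0184, -0.0089, 0.0289], [0.0259, 0.0324, 0.0723]]
0.026 460 rect ((-5.140741348266602, -2.4023361206054688), (57.00907897949219, 67.16658782958984), 27.544597625732422) circ (array([-0.00048759,  0.00070078]), np.float64(0.027349719767280265)) ((0.06996066123247147, 0.26489996910095215), 34.437034606933594)
0.033 366 rect ((-16.628604888916016, -7.7360382080078125), (31.22150993347168, 67.36946868896484), 26.020038604736328) circ (array([0.00150033, 0.00096019]), np.float64(0.032845391110703774)) ((-2.8597140312194824, -1.0145339965820312), 33.68607711791992)
scene 635 [[-0.0234, -0.0291, 0.0066], [0.0206, 0.0116, 0.0337], [0.0364, 0.0339, 0.0756]]
0.026 180 rect ((7.228214740753174, 4.972393035888672), (57.77680206298828, 65.96868896484375), 36.03899383544922) circ (array([0.00360018, 0.00080553]), np.float64(0.02606548797472878)) ((2.732032299041748, 1.238465666770935), 35.06280517578125)
0.033 243 rect ((10.848336219787598, 11.629339218139648), (42.242225646972656, 69.96768951416016), 46.5792121887207) circ (array([0.00296921, 0.00089582]), np.float64(0.03127669482420984)) ((3.0057079792022705, 3.701580286026001), 36.13991165161133)
wrist 9456 [[-0.0021, -0.0336, 0.0052], [0.0185, -0.0016, 0.0318], [0.0358, 0.03, 0.0603]]
0.026 5743 rect ((9.086297988891602, 0.27169036865234375), (53.64342498779297, 64.30409240722656), 30.531272888183594) circ (array([ 0.00730076, -0.00190602]), np.float64(0.024018423595326636)) ((2.2354776859283447, -1.7708219289779663), 33.977622985839844)
0.033 1208 rect ((17.651309967041016, -0.6470184326171875), (37.314369201660156, 65.50012969970703), 0.47966569662094116) circ (array([ 0.0101843 , -0.00167302]), np.float64(0.025612906754808856)) ((6.182449817657471, -0.7430343627929688), 33.3352165222168)
```

View pics/side2.png

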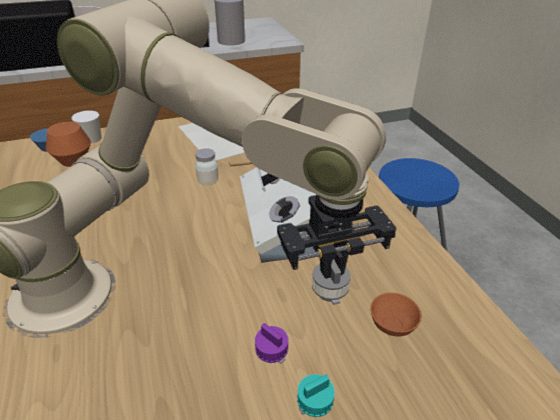

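View pics/wrist2.png

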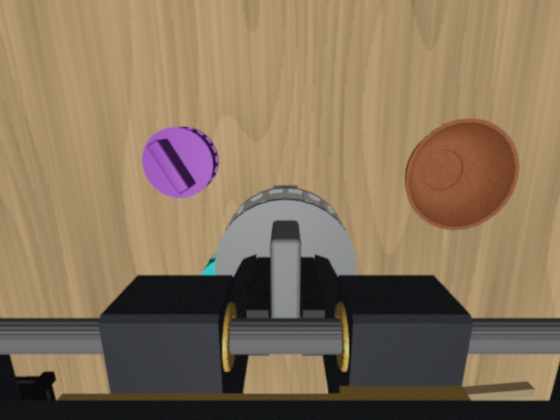

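The grip held: opening is 11.5 mm and the load is about 3 N. The cartridge hangs at side (331,280) and its axis is about 1.3 mm toward tool +x. Next I'll compute the pre-insertion pose.

```bash
cat >> h.py <<'E'
from scipy.spatial.transform import Rotation as Ro
SOCK=R@np.array([0.5375,0.0900,-0.1584])
def rel(ptcp,Rt):
    s,T=st(); d=T.T@(ptcp-s["eef_pos"]); rv=Ro.from_matrix(T.T@Rt).as_rotvec(degrees=True)
    print("shift",d.round(4),"rot",rv.round(2),"target",ptcp.round(4))
RT=np.stack([SY,SX,-SZ],1)
E
python3 - <<'E'
from h import *
print("socket",SOCK)
rel(SOCK+SZ*(.05+.078)-RT[:,0]*.0013,RT)
E
```

```text
socket [0.55618535 0.01012182 0.11248207]
shift [ 0.3644 -0.0323  0.0311] rot [-28.11  -1.81   6.8 ] target [0.4965 0.0175 0.2255]
```

Request:
{"method": "drive_tool", "body": {
  "series": [
    [[0.03,-0.003,0,-2.8,-0.2,0.7,-1],[0.07,-0.006,0,-5.6,-0.4,1.4,-1],[0.11,-0.01,0,-8.4,-0.5,2.0,-1],[0.15,-0.013,0,-11.2,-0.7,2.7,-1],[0.19,-0.016,0,-14.0,-0.9,3.4,-1],[0.23,-0.02,0.005,-16.9,-1.1,4.1,-1],[0.27,-0.023,0.01,-19.7,-1.3,4.8,-1],[0.31,-0.026,0.02,-22.5,-1.4,5.4,-1],[0.345,-0.03,0.025,-25.3,-1.6,6.1,-1],[0.3644,-0.0323,0.0311,-28.1,-1.8,6.8,-1],[0.3644,-0.0323,0.0311,-28.1,-1.8,6.8,-1],[0.3644,-0.0323,0.0311,-28.1,-1.8,6.8,-1],[0.3644,-0.0323,0.0311,-28.1,-1.8,6.8,-1]]
  ]
}}

```text
time: 5.22
eef_pos: [0.4972, 0.0163, 0.2266]
tool_rot: [0.734, 0.635, 0.158, 0.184]
ft_force: [0.2, 0.6, -3.6]
opening: 0.0114
```

```bash
python3 - <<'E'
from h import *
rel(SOCK+SZ*(.05+.078)-RT[:,0]*.0013,RT)
s,T=st(); print(s["joint_pos"].round(3),s["ft_force"],s["opening"])
for n in ["side","scene","wrist"]:
    c=snap(n,n+"3");W=cloud(c);p=s["eef_pos"]
    D=(W-p)@T; 
    m=(abs(D[...,0])<.045)&(abs(D[...,1])<.045)&(D[...,2]>.026)&(D[...,2]<.062)
    q=D[m];print(n,len(q),np.percentile(q,[1,99],axis=0).round(4).tolist(),cv2.minEnclosingCircle((q[:,:2]*1000).astype(np.float32)))
    S=(W-SOCK)@R; m=(abs(S[...,2])<.0025)&(np.hypot(S[...,0],S[...,1])<.055);q=S[m][:,:2]
    print("lip",m.sum(),np.percentile(q,[1,99],axis=0).round(4).tolist(),cv2.minEnclosingCircle((q*1000).astype(np.float32)))
im=cv2.hconcat([cv2.resize(cv2.imread("pics/side3.png")[110:270,220:370],None,fx=2.6,fy=2.6),cv2.resize(cv2.imread("pics/scene3.png")[140:300,220:370],None,fx=2.6,fy=2.6)])
cv2.imwrite("pics/c3.png",im)
E
```

```text
shift [ 0.0011 -0.0013  0.0006] rot [0.11 0.11 0.  ] target [0.4965 0.0175 0.2255]
[-0.218  0.093  1.949  0.058  0.611 -0.113] [ 0.16159121  0.56872919 -3.60833341] 0.01137294612558449
side 467 [[-0.0336, -0.0303, 0.0262], [0.021, 0.0349, 0.0579]] ((-0.5810242295265198, 3.787726879119873), 35.96574020385742)
lip 298 [[-0.0396, -0.0417], [0.0417, 0.042]] ((0.6444995403289795, -0.01844540610909462), 49.245445251464844)
scene 545 [[-0.0272, -0.0255, 0.0271], [0.0355, 0.0355, 0.0589]] ((3.3975634574890137, 0.9025134444236755), 36.2381706237793)
lip 276 [[-0.0389, -0.0388], [0.0429, 0.0419]] ((3.427178382873535, 0.284434974193573), 44.29643630981445)
wrist 7073 [[-0.0006, -0.0337, 0.0273], [0.0354, 0.0306, 0.0565]] ((2.217928171157837, -1.3843631744384766), 34.04093933105469)
lip 2356 [[-0.0423, -0.002], [0.0388, 0.0414]] ((-1.6954364776611328, 1.405416488647461), 42.08976364135742)
```

View pics/c3.png

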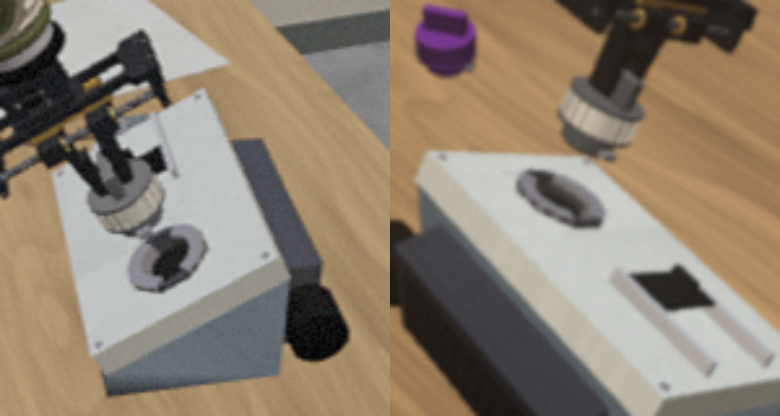

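View pics/wrist3.png

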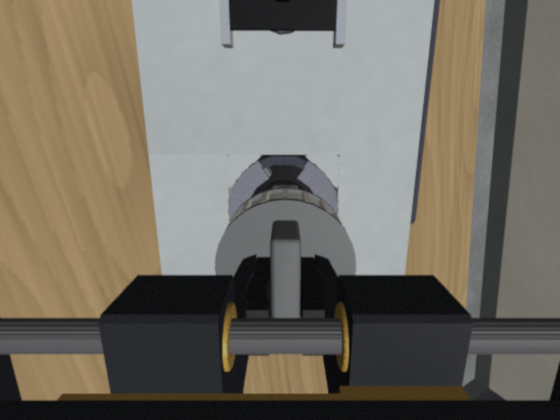

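Request:
{"method": "drive_tool", "body": {
  "series": [
    [[0.001,-0.001,0.015,0.1,0.1,0,-1],[0.001,-0.001,0.03,0.1,0.1,0,-1],[0.001,-0.001,0.042,0.1,0.1,0,-1],[0.001,-0.001,0.048,0.1,0.1,0,-1],[0.001,-0.001,0.052,0.1,0.1,0,-1],[0.001,-0.001,0.056,0.1,0.1,0,-1],[0.001,-0.001,0.059,0.1,0.1,0,-1],[0.001,-0.001,0.059,0.1,0.1,0,-1]]
  ]
}}

```text
time: 6.38
eef_pos: [0.5238, 0.0141, 0.1741]
tool_rot: [0.733, 0.635, 0.159, 0.183]
ft_force: [0.4, -0.3, -2.7]
opening: 0.0117
```

```bash
cat >> h.py <<'E'
def rep():
    s,T=st(); p=s["eef_pos"]; print("t",s["time"],"cart origin in socket mm",((p+T[:,2]*.078+T[:,0]*.0013-SOCK)@R*1000).round(2),"F socket",(s["ft_force"]@R).round(2),"tq",s["ft_torque"].round(3),"open",s["opening"],"q",s["joint_pos"].round(3))
    rv=Ro.from_matrix(RT.T@T).as_rotvec(degrees=True); print("rot vs insert",rv.round(2))
E
python3 - <<'E'
from h import *
rep()
for n in ["side","scene"]: snap(n,n+"4")
im=cv2.hconcat([cv2.resize(cv2.imread("pics/side4.png")[130:270,230:360],None,fx=3,fy=3),cv2.resize(cv2.imread("pics/scene4.png")[140:280,220:350],None,fx=3,fy=3)])
cv2.imwrite("pics/c4.png",im)
E
```

```text
t 6.375 cart origin in socket mm [ 0.16  0.62 -8.3 ] F socket [-0.87 -0.27 -2.62] tq [ 0.074  0.426 -0.016] open 0.011743520775683434 q [-0.211  0.229  1.946  0.069  0.479 -0.12 ]
rot vs insert [-0.04  0.02 -0.05]
```

View pics/c4.png

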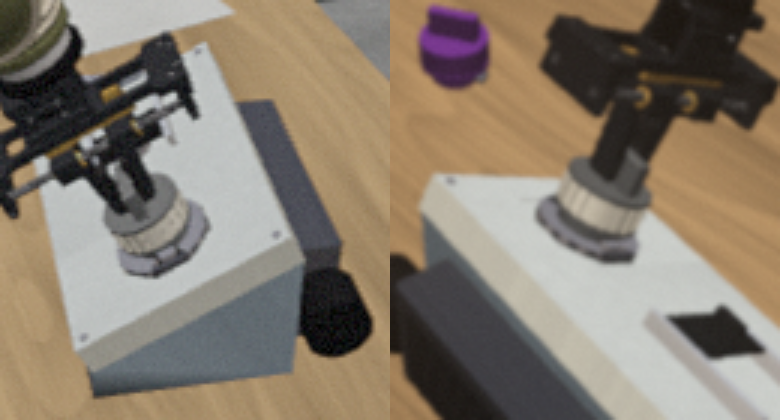

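The spigot is 8 mm into the mouth with no side load. I'll push on against the spring.

Request:
{"method": "drive_tool", "body": {
  "series": [
    [[0,0,0.003,0,0,0,-1],[0,0,0.006,0,0,0,-1],[0,0,0.008,0,0,0,-1],[0,0,0.01,0,0,0,-1],[0,0,0.01,0,0,0,-1],[0,0,0.01,0,0,0,-1]]
  ]
}}

```text
time: 7.22
eef_pos: [0.5285, 0.0134, 0.1655]
tool_rot: [0.733, 0.635, 0.159, 0.183]
ft_force: [-3.5, 1.3, 2.4]
opening: 0.0119
```

```bash
python3 - <<'E'
from h import *
rep()
E
```

```text
t 7.225 cart origin in socket mm [  0.44   0.59 -18.08] F socket [-2.13  0.74  3.86] tq [0.041 0.433 0.011] open 0.011850094365926503 q [-0.21   0.253  1.942  0.071  0.458 -0.122]
rot vs insert [-0.07  0.02 -0.05]
```

The force rise of 6.5 N at 18.1 mm depth fits the spring, so the lugs are below the lip. Next is the quarter turn about tool +z.

Request:
{"method": "drive_tool", "body": {
  "series": [
    [[0,0,0,0,0,7.5,-1],[0,-0.0004,0,0,0,15,-1],[0,-0.0006,0,0,0,22.5,-1],[0,-0.0008,0,0,0,30,-1],[0,-0.001,0,0,0,37.5,-1],[0.0002,-0.0011,0,0,0,45,-1],[0.0003,-0.0012,0,0,0,52.5,-1],[0.0004,-0.0013,0,0,0,60,-1],[0.0005,-0.0014,0,0,0,67.5,-1],[0.0007,-0.0014,0,0,0,75,-1],[0.0008,-0.0015,0,0,0,82.5,-1],[0.001,-0.0015,0,0,0,88,-1],[0.001,-0.0015,0,0,0,88,-1],[0.001,-0.0015,0,0,0,88,-1]]
  ]
}}

```text
time: 8.98
eef_pos: [0.5273, 0.0146, 0.1647]
tool_rot: [0.969, -0.052, 0.241, 0.022]
ft_force: [-2.8, 0.2, 3.2]
opening: 0.0118
```

```bash
python3 - <<'E'
from h import *
rep()
E
```

```text
t 8.975 cart origin in socket mm [  0.11   0.32 -18.16] F socket [-1.   -0.17  4.2 ] tq [ 0.095  0.509 -0.063] open 0.011778201048023308 q [-0.208  0.252  1.946  0.069  0.455  1.416]
rot vs insert [-3.000e-02  6.000e-02  8.786e+01]
```

Request:
{"method": "drive_tool", "body": {
  "series": [
    [[0,0,0,0,0,2,-1],[0,0,0,0,0,4,-1],[0,0,0,0,0,4,-1]]
  ]
}}

```text
time: 9.35
eef_pos: [0.5273, 0.0146, 0.1647]
tool_rot: [0.966, -0.086, 0.242, 0.013]
ft_force: [-2.7, 0.4, 4.0]
opening: 0.0114
```

```bash
python3 - <<'E'
from h import *
rep(); s,T=st(); print("tq tool",T.T@s["ft_torque"])
E
```

```text
t 9.35 cart origin in socket mm [  0.07   0.23 -18.22] F socket [-0.56  0.02  4.79] tq [-0.081  0.468  0.259] open 0.011404230257111087 q [-0.208  0.252  1.946  0.068  0.455  1.487]
rot vs insert [-3.000e-02  5.000e-02  9.194e+01]
tq tool [-0.02412553 -0.45131303 -0.29775989]
```

The −0.3 N m reaction shows the cartridge is against the stop. I'll relax the twist, ease the lugs up against the lip, let go and back off.

Request:
{"method": "drive_tool", "body": {
  "series": [
    [[0,0,-0.001,0,0,-1.5,-1],[0,0,-0.002,0,0,-1.5,-1],[0,0,-0.002,0,0,-1.5,-1],[0,0,-0.002,0,0,-1.5,-0.2],[0,0,-0.002,0,0,-1.5,-0.2],[0,0,-0.002,0,0,-1.5,-0.2],[0,0,-0.002,0,0,-1.5,-0.2],[0,0,-0.02,0,0,-1.5,-0.2],[0,0,-0.06,0,0,-1.5,-0.2],[0,0,-0.1,0,0,-1.5,-0.2],[0,0,-0.13,0,0,-1.5,-0.2],[0,0,-0.13,0,0,-1.5,-0.2]]
  ]
}}

```text
time: 10.85
eef_pos: [0.4669, 0.0234, 0.2811]
tool_rot: [0.967, -0.074, 0.244, 0.017]
ft_force: [0.8, 0.4, -0.6]
opening: 0.0356
```

```bash
python3 - <<'E'
from h import *
rep()
for n in ["side","scene","wrist"]:
    c=snap(n,n+"5");W=cloud(c);S=(W-SOCK)@R
    near=np.hypot(S[...,0],S[...,1])<.045
    for a,lo,hi in [("drumtop",.028,.037),("bar",.055,.066)]:
        m=near&(S[...,2]>lo)&(S[...,2]<hi);q=S[m]
        if len(q)>15: 
            d=np.linalg.svd(q[:,:2]-q[:,:2].mean(0))[2][0]
            print(n,a,len(q),"z",np.median(q[:,2]).round(4),cv2.minAreaRect((q[:,:2]*1000).astype(np.float32)),"yaw",np.degrees(np.arctan2(d[1],d[0])).round(1))
    off={"drum":1}
    tab=(S[...,2]>.020)&(S[...,2]<.031)&(S[...,1]>.1)&(S[...,1]<.22)&(abs(S[...,0])<.03)
    q=S[tab]
    if len(q)>10: print(n,"tab",len(q),np.percentile(q,[1,50,99],axis=0).round(4).tolist())
    pl=(S[...,2]>.004)&(S[...,2]<.011)&(S[...,1]>.09)&(S[...,1]<.22)&(abs(S[...,0])<.032)
    q=S[pl]
    if len(q)>10: print(n,"plate",len(q),np.percentile(q,[1,50,99],axis=0).round(4).tolist())
im=cv2.hconcat([cv2.resize(cv2.imread("pics/side5.png")[130:270,230:360],None,fx=3,fy=3),cv2.resize(cv2.imread("pics/scene5.png")[160:300,250:380],None,fx=3,fy=3)])
cv2.imwrite("pics/c5.png",im)
E
```

```text
t 10.85 cart origin in socket mm [  1.16   0.26 113.27] F socket [ 0.36  0.49 -0.89] tq [ 0.149  0.298 -0.027] open 0.035640163470428275 q [-0.219 -0.044  1.936  0.052  0.758  1.475]
rot vs insert [-0.21  0.22 90.44]
side drumtop 239 z 0.0333 ((3.599405288696289, -7.942478179931641), (67.58076477050781, 53.971405029296875), 13.236997604370117) yaw -174.0
side bar 93 z 0.0597 ((1.6918411254882812, -1.3991336822509766), (16.86472511291504, 49.27737045288086), 86.53590393066406) yaw -179.9
side tab 26 [[-0.0026, 0.1369, 0.0213], [0.0021, 0.1449, 0.0277], [0.0066, 0.164, 0.0294]]
side plate 202 [[-0.031, 0.1201, 0.0048], [0.0003, 0.1403, 0.0082], [0.0314, 0.1688, 0.0106]]
scene drumtop 236 z 0.0328 ((4.913614273071289, 4.550895690917969), (59.442771911621094, 66.94647216796875), 45.4220085144043) yaw 144.1
scene bar 79 z 0.0597 ((2.4744396209716797, 1.009263038635254), (13.559205055236816, 50.743709564208984), 89.61351776123047) yaw 178.5
scene tab 61 [[-0.0044, 0.1388, 0.0201], [0.0038, 0.1533, 0.0245], [0.0075, 0.1643, 0.0277]]
scene plate 222 [[-0.0318, 0.122, 0.0042], [0.009, 0.1526, 0.0078], [0.0315, 0.2031, 0.0104]]
wrist drumtop 3951 z 0.0332 ((-1.2259902954101562, 0.5105171203613281), (66.78406524658203, 67.17584228515625), 1.543125867843628) yaw -90.3
wrist bar 1011 z 0.061 ((-1.5362281799316406, 0.2947568893432617), (11.76845645904541, 49.64742660522461), 89.8583755493164) yaw 179.5
wrist tab 423 [[-0.0063, 0.1374, 0.0202], [-0.0009, 0.1488, 0.0268], [0.0032, 0.1629, 0.0285]]
wrist plate 3014 [[-0.0315, 0.1225, 0.0056], [0.0055, 0.1416, 0.0082], [0.0317, 0.1662, 0.0099]]
```

View pics/c5.png

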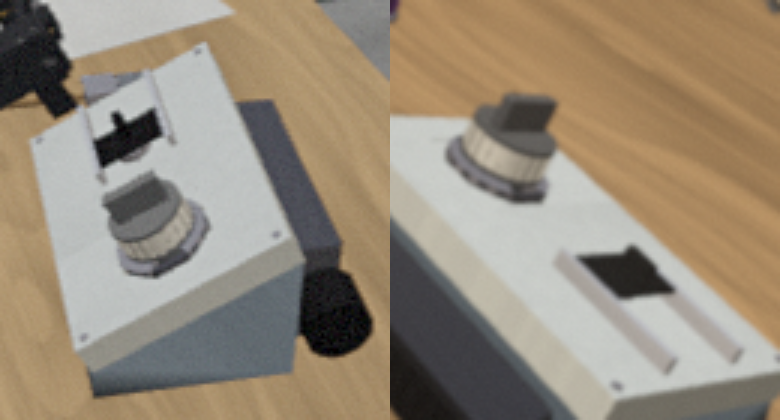

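View pics/wrist5.png

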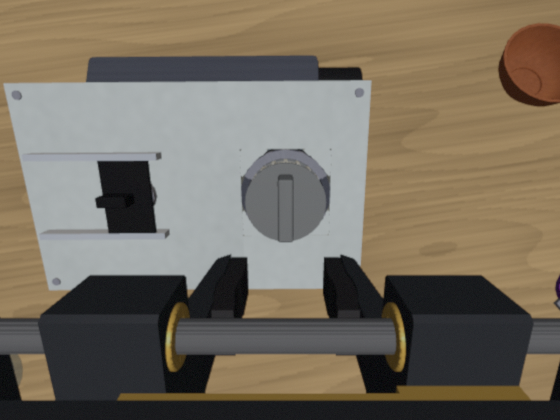

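Both views show the cartridge seated: drum top 33 mm and bar top about 61 mm out, bar along socket x within about 1.5°. The tab is at socket (0, 0.150) with its top at +0.027. Next I'll hover over the tab with the jaws along the slope.

```bash
python3 - <<'E'
from h import *
rel(SOCK+R@np.array([.0005,.150,.036+.06]),RT)
E
```

```text
shift [ 0.0014 -0.1498  0.0928] rot [-7.000e-02  3.000e-02 -9.046e+01] target [0.5336 0.165  0.1975]
```

Request:
{"method": "drive_tool", "body": {
  "series": [
    [[0,-0.02,0,0,0,-9,-0.41],[0,-0.04,0,0,0,-18,-0.41],[0,-0.06,0,0,0,-27,-0.41],[0,-0.08,0,0,0,-36,-0.41],[0.001,-0.1,0.01,0,0,-45,-0.41],[0.001,-0.12,0.02,0,0,-54,-0.41],[0.001,-0.135,0.035,0,0,-63,-0.41],[0.0014,-0.15,0.055,0,0,-72,-0.41],[0.0014,-0.15,0.075,0,0,-81,-0.41],[0.0014,-0.15,0.09,0,0,-90.4,-0.41],[0.0014,-0.15,0.093,0,0,-90.4,-0.41],[0.0014,-0.15,0.093,0,0,-90.4,-0.41]]
  ],
  "newtons": 20
}}

```text
time: 12.5
eef_pos: [0.5338, 0.1652, 0.198]
tool_rot: [0.735, 0.633, 0.159, 0.182]
ft_force: [-0.4, 0.1, -0.5]
opening: 0.0257
```

```bash
python3 - <<'E'
from h import *
rel(SOCK+R@np.array([.0005,.150,.036]),RT); rep()
c=snap("wrist","wrist6")
E
```

```text
shift [-0.0002 -0.0004  0.0604] rot [-0.02 -0.01 -0.23] target [0.5615 0.1609 0.1445]
t 12.5 cart origin in socket mm [  0.87 151.53  18.37] F socket [-0.55  0.03 -0.23] tq [ 0.023  0.272 -0.04 ] open 0.025687462758496656 q [ 0.145  0.285  1.794 -0.237  0.604  0.457]
rot vs insert [0.02 0.01 0.23]
```

View pics/wrist6.png

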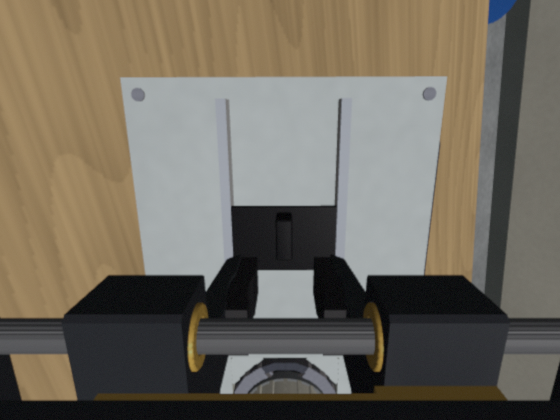

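The tab at (284,237) is centred between the fingers. I'll lower and grip it.

Request:
{"method": "drive_tool", "body": {
  "series": [
    [[0,0,0.02,0,0,0,-0.41],[0,0,0.04,0,0,0,-0.41],[0,0,0.054,0,0,0,-0.41],[0,0,0.06,0,0,0,-0.41],[0,0,0.06,0,0,0,-0.41],[0,0,0.06,0,0,0,-1],[0,0,0.06,0,0,0,-1],[0,0,0.06,0,0,0,-1],[0,0,0.06,0,0,0,-1]]
  ]
}}

```text
time: 13.68
eef_pos: [0.5606, 0.1613, 0.1454]
tool_rot: [0.734, 0.635, 0.158, 0.182]
ft_force: [-7.4, 0.7, 3.2]
opening: 0.0094
```

```bash
python3 - <<'E'
from h import *
rep()
E
```

```text
t 13.675 cart origin in socket mm [-6.0000e-02  1.5154e+02 -4.0790e+01] F socket [-5.01 -0.41  6.28] tq [ 0.085  1.094 -0.068] open 0.009416790469975195 q [ 0.128  0.409  1.779 -0.268  0.498  0.48 ]
rot vs insert [ 0.1  -0.01  0.05]
```

Request:
{"method": "drive_tool", "body": {
  "series": [
    [[0.004,0,-0.001,0,0,0,-1],[0.01,0,-0.001,0,0,0,-1],[0.016,0,-0.001,0,0,0,-1],[0.022,0,-0.001,0,0,0,-1],[0.028,0,-0.001,0,0,0,-1],[0.033,0,-0.001,0,0,0,-1],[0.038,0,-0.001,0,0,0,-1],[0.041,0,-0.001,0,0,0,-1],[0.043,0,-0.001,0,0,0,-1],[0.043,0,-0.001,0,0,0,-1],[0.043,0,-0.001,0,0,0,-1]]
  ]
}}

```text
time: 15.05
eef_pos: [0.5666, 0.2019, 0.1455]
tool_rot: [0.735, 0.634, 0.156, 0.183]
ft_force: [-8.3, -12.6, -12.9]
opening: 0.0095
```

```bash
python3 - <<'E'
from h import *
rep()
E
```

```text
t 15.05 cart origin in socket mm [-3.0000e-02  1.9232e+02 -4.0720e+01] F socket [-11.71 -13.62  -8.33] tq [-1.726  2.323 -1.07 ] open 0.00949650490301131 q [ 0.21   0.45   1.713 -0.325  0.545  0.598]
rot vs insert [ 0.19 -0.23  0.05]
```

The reaction of −13.6 N along y after 41 mm means the shutter is at its end stop. I'll open, lift and check.

Request:
{"method": "drive_tool", "body": {
  "series": [
    [[0,0,0,0,0,0,-0.41],[0,0,0,0,0,0,-0.41],[0,0,0,0,0,0,-0.41],[0,0,-0.02,0,0,0,-0.41],[0,0,-0.05,0,0,0,-0.41],[-0.02,0,-0.08,0,0,0,-1],[-0.06,0,-0.08,0,0,0,-1],[-0.06,0,-0.08,0,0,0,-1],[-0.06,0,-0.08,0,0,0,-1]]
  ]
}}

```text
time: 16.18
eef_pos: [0.5222, 0.1502, 0.2177]
tool_rot: [0.734, 0.634, 0.159, 0.183]
ft_force: [-0.3, 0.0, -0.3]
opening: 0.0006
```

```bash
python3 - <<'E'
from h import *
rep()
for n in ["side","scene","wrist"]:
    c=snap(n,n+"7");W=cloud(c);S=(W-SOCK)@R
    tab=(S[...,2]>.018)&(S[...,2]<.031)&(S[...,1]>.15)&(S[...,1]<.23)&(abs(S[...,0])<.02)
    q=S[tab]
    if len(q)>10: print(n,"tab",len(q),np.percentile(q,[1,50,99],axis=0).round(4).tolist())
    pl=(S[...,2]>.005)&(S[...,2]<.011)&(S[...,1]>.10)&(S[...,1]<.25)&(abs(S[...,0])<.030)
    q=S[pl]
    if len(q)>10: print(n,"plate",len(q),np.percentile(q,[1,50,99],axis=0).round(4).tolist())
    b=(S[...,2]>-.0015)&(S[...,2]<.005)&(S[...,1]>.10)&(S[...,1]<.165)&(abs(S[...,0])<.026)
    q=S[b]
    if len(q)>10: print(n,"button",len(q),np.percentile(q,[1,50,99],axis=0).round(4).tolist())
E
```

```text
t 16.175 cart origin in socket mm [  2.06 135.06  40.13] F socket [-0.42 -0.02 -0.13] tq [-0.003  0.239 -0.022] open 0.0005802308258876733 q [ 0.114  0.224  1.817 -0.204  0.633  0.396]
rot vs insert [-0.14  0.05  0.07]
side tab 30 [[-0.0027, 0.1753, 0.0182], [0.002, 0.1861, 0.0249], [0.0066, 0.2031, 0.0288]]
side plate 165 [[-0.0297, 0.147, 0.0052], [0.0005, 0.1794, 0.008], [0.029, 0.2073, 0.0108]]
side button 76 [[-0.0145, 0.1205, -0.0014], [0.002, 0.1387, 0.0017], [0.0178, 0.1634, 0.0047]]
scene tab 76 [[-0.0049, 0.1774, 0.0182], [0.0046, 0.1925, 0.0248], [0.0074, 0.2048, 0.0278]]
scene plate 209 [[-0.029, 0.1633, 0.0052], [0.0091, 0.1915, 0.0079], [0.0293, 0.2076, 0.0106]]
scene button 106 [[-0.0151, 0.1236, -0.0011], [0.0032, 0.1407, 0.0014], [0.0185, 0.1542, 0.003]]
wrist tab 705 [[-0.0063, 0.1786, 0.0249], [-0.0013, 0.1915, 0.0269], [0.0036, 0.2038, 0.0284]]
wrist plate 5289 [[-0.0295, 0.1634, 0.0065], [0.0026, 0.185, 0.008], [0.0295, 0.2068, 0.0096]]
wrist button 1839 [[-0.0181, 0.1239, -0.0001], [-0.0015, 0.1409, 0.0017], [0.015, 0.1572, 0.0032]]
```

View pics/wrist7.png

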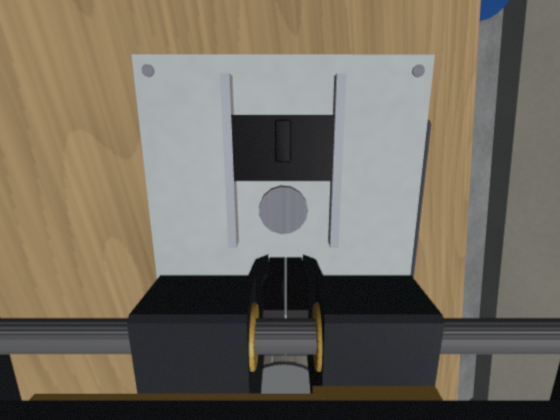

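The shutter is open: plate at y 0.163–0.207, button centre at about (0, 0.1405), pixel (283,210). Now I'll press with closed fingers.

Request:
{"method": "drive_tool", "body": {
  "series": [
    [[0.003,-0.001,0.03,0,0,0,-1],[0.006,-0.002,0.06,0,0,0,-1],[0.006,-0.002,0.08,0,0,0,-1],[0.006,-0.002,0.088,0,0,0,-1],[0.006,-0.002,0.088,0,0,0,-1],[0.006,-0.002,0.092,0,0,0,-1],[0.006,-0.002,0.095,0,0,0,-1],[0.006,-0.002,0.0975,0,0,0,-1],[0.006,-0.002,0.0975,0,0,0,-1],[0.006,-0.002,0.0975,0,0,0,-1]]
  ]
}}

```text
time: 17.58
eef_pos: [0.5662, 0.1497, 0.1311]
tool_rot: [0.734, 0.634, 0.159, 0.183]
ft_force: [-7.2, 1.1, 9.2]
opening: 0.0004
```

```bash
python3 - <<'E'
from h import *
rep(); s,T=st(); print("tip",((s["eef_pos"]+T[:,2]*.025-SOCK)@R*1000).round(2))
E
```

```text
t 17.575 cart origin in socket mm [-6.000e-02  1.409e+02 -5.680e+01] F socket [-2.09  0.03 11.58] tq [0.093 0.541 0.024] open 0.0004169283736814521 q [ 0.103  0.433  1.789 -0.264  0.455  0.458]
rot vs insert [-0.12  0.05  0.05]
tip [ -0.18 139.56  -3.8 ]
```

Reaction is 11.6 N, above the 5 N spring, at a tip depth of −3.8 mm, so the button has bottomed. I'll press 1 mm more to be sure, then retract fully.

Request:
{"method": "drive_tool", "body": {
  "series": [
    [[0,0,0.001,0,0,0,-1],[0,0,0.001,0,0,0,-1],[0,0,0.001,0,0,0,-1]]
  ]
}}

```text
time: 17.95
eef_pos: [0.5663, 0.1497, 0.131]
tool_rot: [0.734, 0.634, 0.159, 0.184]
ft_force: [-17.2, 1.1, 21.8]
opening: 0.0003
```

```bash
python3 - <<'E'
from h import *
rep(); s,T=st(); print("tip",((s["eef_pos"]+T[:,2]*.025-SOCK)@R*1000).round(2))
E
```

```text
t 17.95 cart origin in socket mm [ 4.0000e-02  1.4092e+02 -5.6900e+01] F socket [-4.95 -1.34 27.34] tq [-0.078  1.091 -0.156] open 0.0003483741392088246 q [ 0.103  0.433  1.789 -0.264  0.455  0.458]
rot vs insert [-0.13  0.03  0.04]
tip [-8.0000e-02  1.3959e+02 -3.9000e+00]
```

Request:
{"method": "drive_tool", "body": {
  "series": [
    [[0,0,-0.01,0,0,0,-1],[0,0,-0.05,0,0,0,-1],[0,0,-0.1,0,0,0,-1],[0,0,-0.15,0,0,0,-1],[0,0,-0.15,0,0,0,-1],[0,0,-0.15,0,0,0,-1]]
  ]
}}

```text
time: 18.7
eef_pos: [0.4967, 0.1593, 0.2607]
tool_rot: [0.734, 0.635, 0.158, 0.183]
ft_force: [0.7, 0.7, -0.3]
opening: 0.0006
```

```bash
python3 - <<'E'
from h import *
rep()
for n in ["side","scene","wrist"]:
    c=snap(n,n+"8");W=cloud(c);S=(W-SOCK)@R
    def q(nm,z0,z1,y0,y1,x):
        m=(S[...,2]>z0)&(S[...,2]<z1)&(S[...,1]>y0)&(S[...,1]<y1)&(abs(S[...,0])<x);p=S[m]
        if len(p)>10: print(n,nm,len(p),np.percentile(p,[1,50,99],axis=0).round(4).tolist())
    q("tab",.018,.031,.15,.23,.02);q("plate",.005,.011,.1,.25,.03);q("button",-.0055,.004,.126,.154,.014)
    q("drumtop",.028,.037,-.045,.045,.045)
    m=(S[...,2]>.056)&(S[...,2]<.066)&(np.hypot(S[...,0],S[...,1])<.045);p=S[m]
    if len(p)>10: d=np.linalg.svd(p[:,:2]-p[:,:2].mean(0))[2][0];print("bar",len(p),np.median(p[:,2]),np.degrees(np.arctan2(d[1],d[0])))
im=cv2.hconcat([cv2.resize(cv2.imread("pics/side8.png")[130:270,230:360],None,fx=3,fy=3),cv2.resize(cv2.imread("pics/scene8.png")[160:300,250:380],None,fx=3,fy=3)])
cv2.imwrite("pics/c8.png",im)
E
```

```text
t 18.7 cart origin in socket mm [ -1.41 140.33  90.59] F socket [ 0.42  0.84 -0.54] tq [-0.011  0.252 -0.064] open 0.0006043760303201652 q [ 0.143  0.13   1.807 -0.198  0.743  0.403]
rot vs insert [ 0.03 -0.    0.05]
side tab 29 [[-0.0026, 0.1761, 0.0184], [0.003, 0.1818, 0.0257], [0.0071, 0.2031, 0.0291]]
side plate 177 [[-0.0293, 0.1532, 0.0053], [-0.0005, 0.1803, 0.0079], [0.0293, 0.2079, 0.0106]]
side button 56 [[-0.0134, 0.1262, -0.0026], [0.0004, 0.1397, 0.0015], [0.0135, 0.1533, 0.004]]
side drumtop 238 [[-0.0309, -0.0344, 0.0286], [0.0043, -0.0145, 0.0332], [0.0348, 0.0165, 0.0364]]
bar 82 0.06061196721067311 179.69899188345255
scene tab 78 [[-0.0038, 0.1774, 0.0184], [0.0042, 0.1918, 0.0242], [0.0078, 0.2045, 0.0277]]
scene plate 205 [[-0.0294, 0.1633, 0.0055], [0.0101, 0.1911, 0.0079], [0.0295, 0.2076, 0.0104]]
scene button 78 [[-0.0137, 0.1267, -0.0007], [-0.0002, 0.1399, 0.0014], [0.0135, 0.1535, 0.0029]]
scene drumtop 237 [[-0.0303, -0.031, 0.0281], [0.0133, 0.0105, 0.0326], [0.0348, 0.0344, 0.0368]]
bar 67 0.06005008733222833 179.16457538960384
wrist tab 450 [[-0.0058, 0.1786, 0.0252], [-0.0012, 0.1914, 0.027], [0.0034, 0.2038, 0.0286]]
wrist plate 3586 [[-0.0294, 0.1631, 0.0064], [0.0021, 0.1844, 0.008], [0.0294, 0.2064, 0.0097]]
wrist button 979 [[-0.0135, 0.1265, -0.0018], [-0.0001, 0.1403, 0.0017], [0.0138, 0.1535, 0.0032]]
wrist drumtop 198 [[-0.0214, -0.0335, 0.0319], [-0.0024, 0.0057, 0.0336], [0.0148, 0.0069, 0.037]]
bar 729 0.06075466428882857 -0.17961905019536206
```

View pics/c8.png

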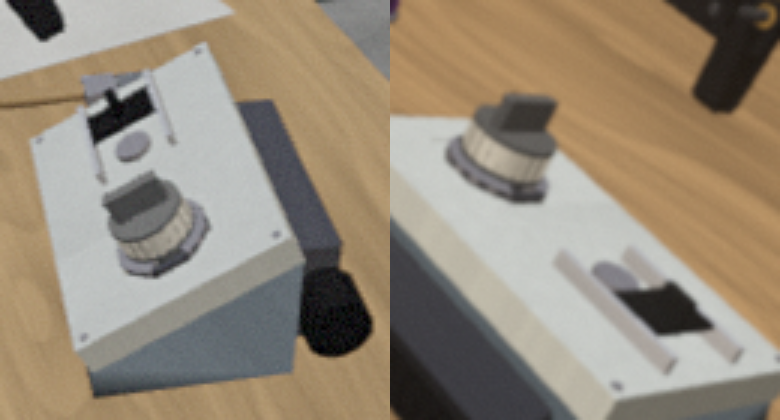

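View pics/scene8.png

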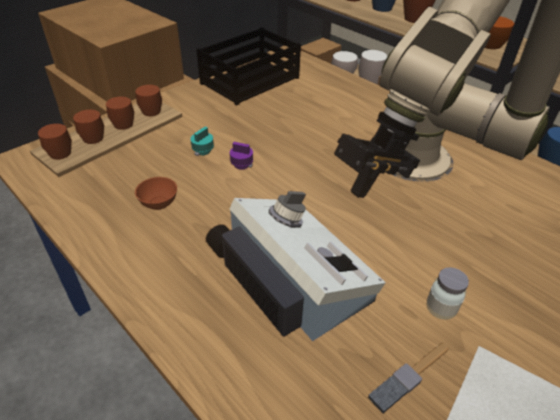

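The pictures show the cartridge locked at scene (290,208), the shutter open at (340,262) and the button uncovered and up. The bowl, jar and brush are where they were at the start.

```bash
python3 - <<'E'
from bench import robot
print(robot.close_job())
E
```

```text
the job is handed in; nothing more can be done
None
```

The job is done and handed in at about 19 s of the 64 s. No check failed, and no verdict was reported.

- **Cartridge:** I gripped the grey cartridge by its bar, inserted it to 18 mm (spring reaction about 6.5 N) and turned it clockwise until it stopped (0.3 N m). After I let go, the drum top read 33 mm and the bar top about 61 mm out of the mouth, both as they should be when locked. The bar lies along socket x within about 1°.
- **Shutter:** I slid it left to its end stop (13.6 N reaction). The last pictures put the plate centre about 45 mm from the button centre, so it is fully open.
- **Start button:** I pressed it down until it stopped (27 N on the closed fingertips, about 6 mm travel). Its top is back up at about 8 mm off the panel.
- **Everything else:** The arm ended clear of everything. The jar, bowl and brush look unmoved in the scene view, which I judged by eye.

The three cameras differed by up to about 3 mm on some points, close to the stated 2 mm calibration, and I worked from averages of them.

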